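# Heft two tins, dock the full one

## Robot

A 6-joint arm with a two-finger parallel gripper is mounted at the origin on the work surface. World frame = base frame: x ahead of the robot, y to its left, z up, the work surface at z = 0. Lengths are in m, angles in rad, forces in N, time in s.
With the tool pointing down it reaches from about 0.35 to 0.875 m from the base axis. Payload 4.2 kg.
Tool frame: the origin (TCP) lies at the very end of the fingers, on their centre line; the grasp point (between the pads) lies 19 mm behind it; z points along the fingers, y is the direction in which the jaws open and shut (so a half turn about z gives the same grasp; the last joint's range is limited). The gripper opens to 87 mm and grips with 3 to 60 N. Pads are 19 mm wide; open, the fingers measure 117 mm over their backs; the gripper's body (75 mm by 190 mm) begins 51 mm behind the grasp point.
Start: joints at [1.482, 0.385, 0.008, 0, -1.194, -0.259], TCP at [0.213, 0.588, 0.223] pointing down, gripper open.
Joint ranges: [-3.14, 3.14], [-1.21, 2.06], [-1.07, 1.41], [-3.16, 2.05], [-2.99, -0.16], [-3.1, 3.1]. Speed limits (rad/s): [2.79, 2.79, 3.14, 3.14, 3.14, 3.14].

## Interface

Orientations are given as a rotation vector (axis times angle).
In Python, from bench import get_state, snapshot, close_job gives the robot as it stands.
- The arm moves only by the shell command python3 -m jog 'ROWS' [OPENING] [FORCE]. ROWS is JSON, a list of rows, each an object with "offset": the shift along the tool's x, y, z normalised to -1 to 1, where 1 is 25 cm, a list of three; "rot": the turn, a rotation vector about the tool's x, y, z normalised to -1 to 1, where 1 is 60 degrees, a list of three. A call has exactly 10 rows; each row shifts and turns the commanded pose from where the row before left it, along the tool's axes as they then stand; what a row does not reach is not made up. A row lasts 1/8 s, in which the tool goes at most 62.5 mm and 10.7 degrees, less where a joint would pass 70% of its speed; a pose out of reach is approached as far as the arm can. A call with a number of a shift or a turn outside -1 to 1 is refused whole. A call with a gripper value outside its range is refused whole. OPENING is the opening, from 0 (shut) to 1 (fully open), set as the call begins (- or left out, the last holds). The fingers move at their own pace and stop on an object; FORCE is the grip in N (left out, the last holds). Time passes only in rows, so rows that do not move let the fingers close, or fill a call up. It gives the time, the measured TCP pose, the force and the opening at its end, in the units of the state.
- get_state(): the state, without advancing time (a new reading comes with each control period).
- snapshot(name): name is "scene" or "top"; returns a dict with "pixels" (400x640x3 uint8, red, green, blue), "K" (3x3 intrinsics, pixels), "D" ([k1, k2, p1, p2, k3] as OpenCV has them; the pictures are not rectified), "origin" and "rotation" of the camera in the world. Camera axes: x right, y up, looking along -z (the intrinsics and any distortion apply to the point x, -y, -z); pixel columns grow to the right and rows downward; lengths in m; the calibration is good to about 2 mm. A picture is of the moment at which its call begins. There is no depth.
- close_job(): hands the job in, once; it reports no verdict.
The state is a dict: "time_s": time; "qpos": joint angles; "qvel": joint speeds; "joint_efforts": joint torques, N m; "position": TCP position; "eef_rot": TCP orientation; "force": force on the tool from outside, world axes, zero at the start; "moment": the same for the moment, N m; "grip_width": finger opening in m.
Only numpy, scipy, OpenCV 4.12 (cv2) and the standard library are available. Lean on these libraries where they do the work, as an engineer would, in place of code of your own. Each camera call takes 0.05 s, during which the arm holds its last target. There are 200 camera calls.

## Task

One of the two look-alike tins on the tray is full of torch parts and the other is nearly used up: lift them to feel which is the heavier. Slide that one along the deck into the yellow dock, under its hood, until it is fully home and the spring catch has snapped out behind it, without ramming the buffer at the end. Leave the lighter tin standing on the tray and everything else where it is.

Things in the scene. Friction and masses are not known exactly. Their poses are not given: they have to be found in the camera images.
- tin_a_mid (a point): Tin A: middle of one of two closed tins that look exactly alike: blue box with paper labels and a pale lid that stays on, 110 mm long (x), 56 wide (y), 62 tall (z up); this point is 31 mm above its underside. Either end may go first. Holds copper parts, packed in the middle. In any start either tin may be the full one, by at least 200 g; both weigh 0.15 to 0.7 kg
- tin_b_mid (a point): Tin B: middle of one of two closed tins that look exactly alike: blue box with paper labels and a pale lid that stays on, 110 mm long (x), 56 wide (y), 62 tall (z up); this point is 31 mm above its underside. Either end may go first. Holds copper parts, packed in the middle. In any start either tin may be the full one, by at least 200 g; both weigh 0.15 to 0.7 kg
- tray: green enamelled tray, fixed, 220 mm (its x) by 340 mm (its y), floor 4 mm thick, rim 10 mm tall; origin under its centre, z up. The tins start on it side by side with their length roughly along the tray's x
- deck: steel base plate of the dock, fixed, which the tin slides on: 340 by 110 mm, top 10 mm above the bench. Origin underneath, on the middle line; x = the way the tin goes in, lengthwise (away from the robot), y left, z up; it spans x = -175 to +165 mm. Its near part, to x = -90 mm, is always bare, to set the tin down (middle near x = -125)
- head_mid (a point): nominal place of the dock's yellow head, on the deck's top at the deck's x = 0, y = 0. The head (guides, catch, hood, buffer) is bolted on through slots and really sits somewhere from 15 mm nearer to 30 mm farther along x; the pose does not show where. Its parts are given as u = x counted from the head's own middle
- head_home (a point): nominal middle of the underside of a tin that just touches the buffer, u = 63 mm; the real place is shifted from this point as the head is. Guides 18 mm tall, 60 mm apart from u = -30 on, flaring to 86 mm at u = -72. Hood with closed sides over u = 64 to 131 mm, ceiling 67, top 70 mm above the deck; a home tin's near half stays out of it
- buffer (a joint): round rubber-faced sprung buffer, the end stop inside the hood, face at u = 118 mm, 30 mm above the deck: how far it is pushed in, m; 0 = free. Stiffness 5.5 N/mm after the first 2 N. Pushing it in by more than 4 mm (about 24 N) is ramming: it bottoms at 7.5 mm
- catch (a joint): brass spring bolt in the left guide of the head: m pushed aside, 0 = sprung out. It stands 8 mm into the way at u = -24 to 5.5 mm, up to 16 mm above the deck, sloping to the entry, square to the buffer. The tin pushes it 4 to 8 mm aside (4 to 10 N along the way) and it snaps out behind a tin within 2.5 mm of the buffer. A black pull reaches y = 74 mm, below the guides' tops
- cup_pink: pink ceramic torch cup, 22 mm across, 30 mm tall, standing on the tray; leave it alone
- cup_white: white ceramic torch cup, 24 mm across, 26 mm tall, standing on the tray; leave it alone
- flange: turned stainless cone-shaped ring, 190 mm across, 52 mm tall, beyond the dock; leave it alone
- jar: green jar with a black cap, 60 mm across, 75 mm tall; leave it alone
- brush: hand brush, 160 mm long, lying near the robot; leave it alone
- hammer: hammer, 260 mm long, lying at the right; leave it alone
- magnet: red arrow-shaped welding magnet, about 70 mm long, 16 mm tall; leave it alone
Things that resemble listed ones, but are neither listed nor needed, are in the scene too. Leave any purple look-alike of the part that bears tin_b_mid alone.

How it is judged:
On the way, in this order (a step that is already met when the one before it is completed fails the run):
1. one of the tins is lifted clear of the tray (height (world z) of any of tin_a_mid, tin_b_mid above 0.06 m), for 0.3 s.
2. a tin is fully home in the dock with the catch sprung out behind it (((x of tin_a_mid in the frame of deck above 0.03 m and y of tin_a_mid in the frame of deck between -0.006 and 0.006 m and angle between tin_a_mid's own z axis and vertical below 0.08 rad and value of joint catch below 0.0025 m) or (x of tin_b_mid in the frame of deck above 0.03 m and y of tin_b_mid in the frame of deck between -0.006 and 0.006 m and angle between tin_b_mid's own z axis and vertical below 0.08 rad and value of joint catch below 0.0025 m))), for 0.2 s.
At the end, for the whole second after the job is handed in: The heavier tin stands level on the dock's deck (load on the deck over 3.7 N), past the catch and within 6 mm of the deck's middle line, the catch sprung out behind it to within 2.5 mm; the lighter tin stands upright with its middle over the tray (((x of tin_a_mid in the frame of deck above 0.03 m and y of tin_a_mid in the frame of deck between -0.006 and 0.006 m and angle between tin_a_mid's own z axis and vertical below 0.08 rad and value of joint catch below 0.0025 m and contact force between tin_a and deck above 3.7 N and x of tin_b_mid in the frame of tray between -0.115 and 0.115 m and y of tin_b_mid in the frame of tray between -0.175 and 0.175 m and angle between tin_b_mid's own z axis and vertical below 0.12 rad and height (world z) of tin_b_mid below 0.05 m) or (x of tin_b_mid in the frame of deck above 0.03 m and y of tin_b_mid in the frame of deck between -0.006 and 0.006 m and angle between tin_b_mid's own z axis and vertical below 0.08 rad and value of joint catch below 0.0025 m and contact force between tin_b and deck above 3.7 N and x of tin_a_mid in the frame of tray between -0.115 and 0.115 m and y of tin_a_mid in the frame of tray between -0.175 and 0.175 m and angle between tin_a_mid's own z axis and vertical below 0.12 rad and height (world z) of tin_a_mid below 0.05 m))); the robot touches nothing.
It fails at once if the dock's buffer is rammed: pushed in by more than 4 mm (value of joint buffer above 0.004 m).
It fails at once if a tin is tipped by more than 35 degrees (angle between any of tin_a_mid, tin_b_mid's own z axis and vertical above 0.6 rad).
It fails at once if a bystander is moved by more than 30 mm (distance of any of cup_pink, cup_white, flange, jar, brush, hammer, magnet from where it was at the start of the episode above 0.03 m).
It also fails if it takes over 72 s, if anything falls off the work surface, if the arm or the gripper's body presses on something with over 40 N, if the wrist force passes 120 N, or if a joint passes its speed limit or range.

## Working session

There is one attempt and no reset: what is moved stays moved. The work goes in short steps, Python scripts to look and compute and a shell command to move; the robot and the scene stay as the last step left them, time stands still between calls to the robot, and variables do not carry over. Pictures are saved under pics/ and viewed, about 8 in all and at most 12, crops included, and the job is handed in when it is done.

```bash
mkdir -p pics; ls
python3 - <<'E'
from bench import *
import cv2
for n in("scene","top"):
    s=snapshot(n); cv2.imwrite(f"pics/{n}0.png",s["pixels"][:,:,::-1]); print(n,s["K"],s["D"],s["origin"],s["rotation"])
print(get_state())
E
```

```text
pics
scene [[490.65369433   0.         320.00467996]
 [  0.         490.65369433 199.32376097]
 [  0.           0.           1.        ]] [-0.00950233  0.          0.          0.          0.        ] [1.59900197 0.8178048  1.05122383] [0.51275322 1.02636686 2.06855424]
top [[483.23146662   0.         327.04340103]
 [  0.         483.23146662 201.00804333]
 [  0.           0.           1.        ]] [0.04288095 0.         0.         0.         0.        ] [0.19685889 0.00803933 1.95541257] [ 0.13619446 -0.15447217 -1.53534674]
{'time_s': 0.1, 'qpos': array([ 1.48162002e+00,  3.85486215e-01,  6.77829342e-03, -4.16815516e-04,
       -1.19398121e+00, -2.58640827e-01]), 'qvel': array([-0.00073003, -0.00137224,  0.0027685 ,  0.00071778, -0.00040902,
       -0.00074638]), 'joint_efforts': array([ 5.57726489e-04, -3.91687882e+01,  1.87936342e+01,  4.23181191e+00,
        1.34779693e-02, -7.25358836e-05]), 'position': array([0.21281252, 0.58709594, 0.2215739 ]), 'eef_rot': array([ 3.09227316e+00, -5.43505736e-01, -3.54544083e-04]), 'force': array([ 0.92099053,  0.78313402, -0.2980422 ]), 'moment': array([ 0.02424292, -0.01034455,  0.02785417]), 'grip_width': 0.08740282960559083}
```

View pics/top0.png

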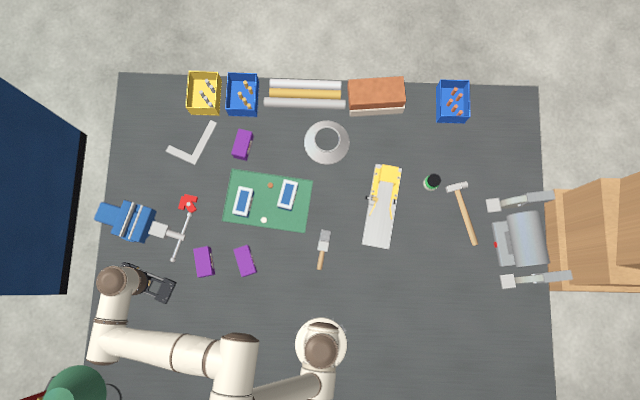

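View pics/scene0.png

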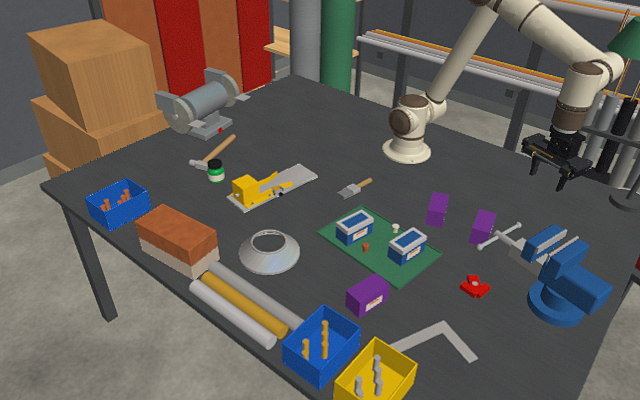

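The top view shows the two tins at about (243,201) and (287,194) on the green tray, the bare deck from (376,248) up to the yellow head at about (385,180), and the brush at (322,245). The purple boxes are decoys. Next I'll enlarge the tins and dock in both views.

```bash
cat > h.py <<'E'
import numpy as np,cv2
from bench import *
from scipy.spatial.transform import Rotation as R
def ray(s,px):
    u=cv2.undistortPoints(np.array(px,float).reshape(-1,1,2),np.array(s["K"]),np.array(s["D"])).reshape(-1,2)
    d=np.c_[u[:,0],-u[:,1],-np.ones(len(u))]
    return np.array(s["origin"]),d@rot(s).T
def rot(s):
    r=np.array(s["rotation"]); return r if r.shape==(3,3) else R.from_rotvec(r).as_matrix()
def plane(s,px,z):
    o,d=ray(s,px); return o+d*((z-o[2])/d[:,2])[:,None]
def tri(s1,p1,s2,p2):
    o1,d1=ray(s1,p1);o2,d2=ray(s2,p2);out=[]
    for a,b in zip(d1,d2):
        t=np.linalg.lstsq(np.c_[a,-b],o2-o1,rcond=None)[0]
        P,Q=o1+a*t[0],o2+b*t[1]; out.append(np.r_[(P+Q)/2,np.linalg.norm(P-Q)])
    return np.array(out)
def proj(s,P):
    c=(np.atleast_2d(P)-s["origin"])@rot(s); c=c*[1,-1,-1]
    return cv2.projectPoints(c,np.zeros(3),np.zeros(3),np.array(s["K"]),np.array(s["D"]))[0].reshape(-1,2)
E
python3 - <<'E'
from h import *
t=snapshot("top");s=snapshot("scene")
a=cv2.resize(t["pixels"][150:260,215:415],None,fx=4,fy=4,interpolation=cv2.INTER_CUBIC)[:300]
a=cv2.resize(t["pixels"][155:255,215:415],None,fx=4,fy=4,interpolation=cv2.INTER_CUBIC)[:, :]
b=cv2.resize(s["pixels"][160:285,220:445],None,fx=3.5,fy=3.5,interpolation=cv2.INTER_CUBIC)
cv2.imwrite("pics/a.png",a[:,:,::-1]);cv2.imwrite("pics/b.png",b[:,:,::-1])
def blobs(im,lo,hi,amin):
    m=cv2.inRange(cv2.cvtColor(im,cv2.COLOR_RGB2HSV),lo,hi)
    return [c for c in cv2.findContours(m,0,2)[0] if cv2.contourArea(c)>amin]
for n,I in(("top",t),("scene",s)):
  for nm,lo,hi in(("blue",(95,100,60),(125,255,255)),("green",(55,80,40),(90,255,255)),("yellow",(18,120,100),(35,255,255))):
    for c in blobs(I["pixels"],lo,hi,30):
        r=cv2.minAreaRect(c); print(n,nm,np.round(r[0],1),np.round(r[1],1),round(r[2]),cv2.contourArea(c))
E
```

```text
top blue [139.7 224.8] [23.6 39.1] 25 605.0
top blue [111.1 213.7] [29. 36.] 22 649.5
top blue [242.1 200.4] [ 7.8 20.1] 14 130.0
top blue [286.9 193.6] [ 7.7 19.7] 15 127.5
top blue [453.  101.5] [43. 34.] 90 1362.5
top blue [ 39.5 186. ] [ 79. 216.] 0 13331.5
top blue [241.6  94. ] [32.3 43.4] 3 1295.0
top green [ 74.  382.5] [33. 62.] 90 1586.0
top green [267.2 200.4] [82.9 52.1] 8 4136.0
top yellow [386.2 181.2] [25.3 32.9] 11 378.0
top yellow [304.5  96.3] [69.1  2.4] 2 84.5
top yellow [203.5  92.9] [33.8 43.2] 3 1326.5
scene blue [320.6 343.8] [61.1 79.3] 42 4143.5
scene blue [407.  254.1] [19.9 39.8] 81 337.5
scene blue [567.3 287.6] [70.  84.9] 54 4320.0
scene blue [407.8 238.4] [ 9.3 24.4] 58 175.5
scene blue [541.9 242.4] [21.3 49.9] 58 601.0
scene blue [354.5 234.6] [19.2 37.4] 83 337.0
scene blue [354.7 219.9] [ 7.6 24.6] 63 146.0
scene blue [118.7 203.4] [42.5 62.6] 63 2211.5
scene green [379. 243.] [115.6  55.9] 35 4057.5
scene green [215.3 171.1] [ 8.3 16.4] 81 89.5
scene green [623.5  38. ] [31. 44.] 0 809.0
scene green [335.7  45.1] [33.7 92.3] 3 2716.5
scene yellow [305.5 348.5] [19.  5.] 90 72.0
scene yellow [374.5 380.5] [66.8 76.8] 34 3559.5
scene yellow [324.5 339. ] [36.  5.] 90 155.0
scene yellow [244.4 303.3] [101.8  15.4] 37 1274.0
scene yellow [259.4 185.5] [31.6 60.8] 67 917.0
scene yellow [218.6 147.7] [ 3.1 38.3] 49 36.5
scene yellow [518.1  67.2] [93.4  2.4] 15 133.5
scene yellow [413.1  39.2] [78.3  2.1] 15 86.0
```

View pics/a.png

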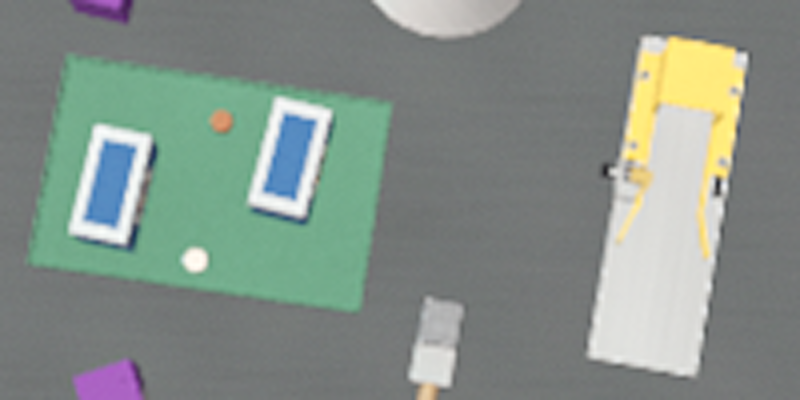

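View pics/b.png

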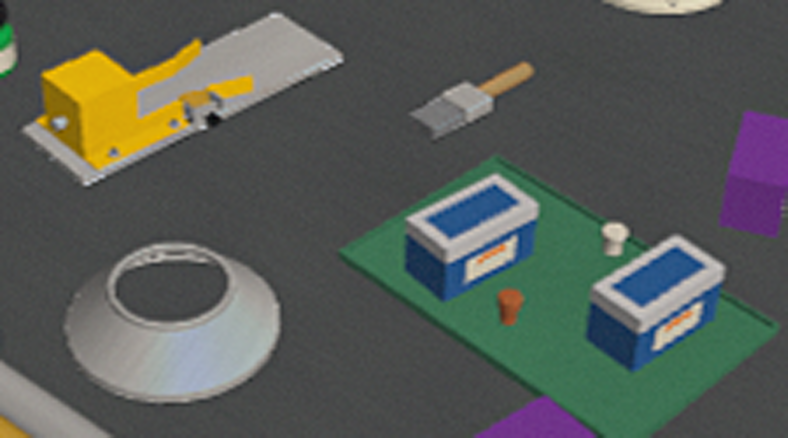

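The crops show the lid labels clearly, the deck corners, and the hood's near edge in the top crop at about (655,102)–(720,115). I'll triangulate these.

Run:
```python
from h import *
t=snapshot("top");s=snapshot("scene")
np.set_printoptions(precision=4,suppress=True)
tp=[(242.1,200.4),(286.9,193.6)];sp=[(407.8,238.4),(354.7,219.9)]
print("tins",tri(t,tp,s,sp))
tp=np.array([(588,358),(697,376),(748,52),(641,37)])/4+[215,155]-.4
sp=np.array([(343,58),(275,12),(25,130),(90,183)])/3.5+[220,160]-.4
D=tri(t,tp,s,sp);print("deck",D); P=plane(t,tp,.01);print(P, plane(s,sp,.01))
near=(P[0]+P[1])/2;far=(P[2]+P[3])/2;ax=(far-near)/np.linalg.norm(far-near);print("len",np.linalg.norm(far-near),np.linalg.norm(P[0]-P[1]),"yaw",np.degrees(np.arctan2(ax[1],ax[0])))
o=near+ax*.175; o2=far-ax*.165; print("origin",o,o2)
h=plane(t,np.array([(655,102),(720,113),(740,50),(665,38)])/4+[215,155]-.4,.08)
print("hood x",(h-(o+o2)/2)@ax)
# tins yaw from blue label
hsv=cv2.cvtColor(t["pixels"],cv2.COLOR_RGB2HSV)
im=t["pixels"].astype(int)
m=((hsv[...,1]<60)&(hsv[...,2]>150)|cv2.inRange(hsv,(95,100,60),(125,255,255)).astype(bool)).astype(np.uint8)
for x,y in((242,200),(287,194)):
    w=np.zeros_like(m);w[y-20:y+20,x-14:x+14]=m[y-20:y+20,x-14:x+14]
    c=max(cv2.findContours(w,0,2)[0],key=cv2.contourArea);b=cv2.boxPoints(cv2.minAreaRect(c));B=plane(t,b,.066)
    e=[B[1]-B[0],B[2]-B[1]];e.sort(key=np.linalg.norm);print("tin box",B.mean(0),[np.linalg.norm(v) for v in e],"yaw",np.degrees(np.arctan(e[1][1]/e[1][0])))
    bl=cv2.inRange(hsv,(95,100,60),(125,255,255))*(w>0)
    q=np.argwhere(bl)[:,::-1];Q=plane(t,q,.066)[:,:2];v=np.linalg.svd(Q-Q.mean(0),full_matrices=False)[2][0];print("pca",np.degrees(np.arctan(v[1]/v[0])),Q.mean(0))
```

```text
tins [[0.5436 0.3269 0.0695 0.0007]
 [0.5769 0.1513 0.0693 0.0009]]
deck [[ 0.3911 -0.1541  0.0074  0.0001]
 [ 0.3764 -0.2641  0.0132  0.002 ]
 [ 0.7112 -0.3121  0.0131  0.0059]
 [ 0.7254 -0.202   0.0093  0.0042]]
[[ 0.3908 -0.1538  0.01  ]
 [ 0.3761 -0.2638  0.01  ]
 [ 0.7141 -0.3149  0.01  ]
 [ 0.7266 -0.2036  0.01  ]] [[ 0.3941 -0.1517  0.01  ]
 [ 0.3729 -0.2684  0.01  ]
 [ 0.7075 -0.3123  0.01  ]
 [ 0.7251 -0.1993  0.01  ]]
len 0.3406345122263727 0.11094830034812485 yaw -8.517560746326781
origin [ 0.5565 -0.2347  0.01  ] [ 0.5571 -0.2348  0.01  ]
hood x [0.0798 0.0803 0.1479 0.1466]
tin box [0.5424 0.325  0.066 ] [np.float64(0.06685891353984824), np.float64(0.1183691562142585)] yaw -9.482132031677473
pca -7.6918720533181055 [0.5424 0.326 ]
tin box [0.5748 0.15   0.066 ] [np.float64(0.06589483972839569), np.float64(0.12034223562146341)] yaw -12.269578306139126
pca -9.938658927203868 [0.5732 0.1522]
```

Tins' tops, deck length (340) and width (110) all agree with the text. The hood's near edge is at x≈80 mm, so the head is shifted about +16 mm. Next I'll write a small helper that computes the offset rows.

```bash
cat >> h.py <<'E'
def go(x,y,z,yaw):
    """total offset, normalised, in tool frame after turning to yaw (deg), and the turn"""
    s=get_state();M=R.from_rotvec(s["eef_rot"]).as_matrix();f=np.degrees(np.arctan2(M[1,0],M[0,0]))
    G=R.from_euler("z",yaw,degrees=True).as_matrix()@np.diag([1,-1,-1.])
    print("turn",R.from_matrix(M.T@G).as_rotvec(True)/60,"yaw",f,"tilt",M[2,2],"off",G.T@(np.array([x,y,z])-s["position"])/.25)
E
python3 -c "
from h import *
np.set_printoptions(precision=4,suppress=True)
go(.5435,.3265,.14,-8.5)"
```

```text
turn [ 0.0007  0.     -0.1906] yaw -19.93331309597722 tilt -0.999999709374521 off [1.4619 0.8366 0.3287]
```

```bash
python3 -m jog '[{"offset":[0,0,0],"rot":[0,0,-0.0953]},{"offset":[0,0,0],"rot":[0,0,-0.0953]},{"offset":[0.183,0.105,0.041],"rot":[0,0,0]},{"offset":[0.183,0.105,0.041],"rot":[0,0,0]},{"offset":[0.183,0.105,0.041],"rot":[0,0,0]},{"offset":[0.183,0.105,0.041],"rot":[0,0,0]},{"offset":[0.183,0.105,0.041],"rot":[0,0,0]},{"offset":[0.183,0.105,0.041],"rot":[0,0,0]},{"offset":[0.183,0.105,0.041],"rot":[0,0,0]},{"offset":[0.183,0.105,0.041],"rot":[0,0,0]}]' 0.9
python3 -c "
from h import *
np.set_printoptions(precision=4,suppress=True)
go(.5435,.3265,.02,-8.5); go(.5435,.3265,.14,-8.5)
t=snapshot('top');s=snapshot('scene')
a=cv2.resize(t['pixels'][150:250,215:335],None,fx=3.3,fy=3.3);b=cv2.resize(s['pixels'][170:290,310:440],None,fx=3,fy=3)[:330]
cv2.imwrite('pics/c.png',np.hstack([a,b])[:,:,::-1])"
```

```text
time_s: 1.55
position: [0.5452, 0.3247, 0.1403]
eef_rot: [-3.133, 0.232, -0.0]
force: [-0.1, 1.1, 0.5]
grip_width: 0.0784
turn [-0.0002 -0.0002  0.0003] yaw -8.482640099466831 tilt -0.9999999708939988 off [-0.0079 -0.006   0.4811]
turn [-0.0002 -0.0002  0.0003] yaw -8.482640099466831 tilt -0.9999999708939988 off [-0.0079 -0.006   0.0011]
```

View pics/c.png

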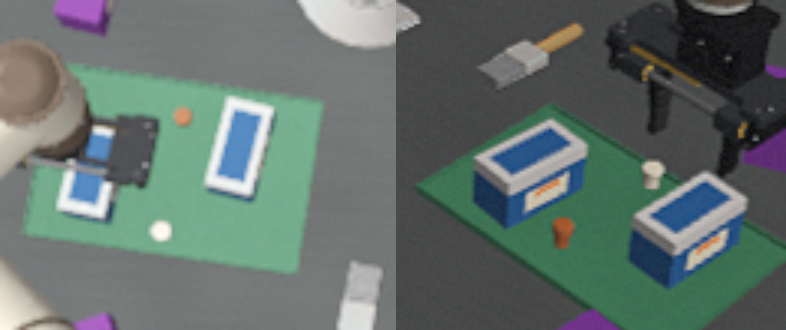

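The gripper hangs over tin A (top-view offset is parallax). Descend, grip, lift, weigh.

```bash
python3 -m jog '[{"offset":[-0.008,-0.006,0.04],"rot":[0,0,0]},{"offset":[0,0,0.06],"rot":[0,0,0]},{"offset":[0,0,0.06],"rot":[0,0,0]},{"offset":[0,0,0.06],"rot":[0,0,0]},{"offset":[0,0,0.06],"rot":[0,0,0]},{"offset":[0,0,0.06],"rot":[0,0,0]},{"offset":[0,0,0.06],"rot":[0,0,0]},{"offset":[0,0,0.05],"rot":[0,0,0]},{"offset":[0,0,0.03],"rot":[0,0,0]},{"offset":[0,0,0],"rot":[0,0,0]}]' 0.9
python3 -m jog '[{"offset":[0,0,0],"rot":[0,0,0]},{"offset":[0,0,0],"rot":[0,0,0]},{"offset":[0,0,0],"rot":[0,0,0]},{"offset":[0,0,0],"rot":[0,0,0]},{"offset":[0,0,0],"rot":[0,0,0]},{"offset":[0,0,0],"rot":[0,0,0]},{"offset":[0,0,0],"rot":[0,0,0]},{"offset":[0,0,0],"rot":[0,0,0]},{"offset":[0,0,0],"rot":[0,0,0]},{"offset":[0,0,0],"rot":[0,0,0]}]' 0.3 25
```

```text
time_s: 2.9
position: [0.542, 0.3274, 0.0199]
eef_rot: [3.132, -0.233, -0.001]
force: [-0.5, 0.5, 0.3]
grip_width: 0.0785
time_s: 4.15
position: [0.5427, 0.3283, 0.0211]
eef_rot: [-3.132, 0.232, -0.002]
force: [-1.1, 4.8, 4.0]
grip_width: 0.0561
```

Width 56.1 mm, so the tin is held. Lift 60 mm and hold.

```bash
python3 -m jog '[{"offset":[0,0,-0.02],"rot":[0,0,0]},{"offset":[0,0,-0.04],"rot":[0,0,0]},{"offset":[0,0,-0.05],"rot":[0,0,0]},{"offset":[0,0,-0.05],"rot":[0,0,0]},{"offset":[0,0,-0.04],"rot":[0,0,0]},{"offset":[0,0,-0.02],"rot":[0,0,0]},{"offset":[0,0,0],"rot":[0,0,0]},{"offset":[0,0,0],"rot":[0,0,0]},{"offset":[0,0,0],"rot":[0,0,0]},{"offset":[0,0,0],"rot":[0,0,0]}]'
python3 -c "
from h import *
for i in range(4):
  s=get_state();print(s['force'],s['moment'],s['position'],s['grip_width']);snapshot('top')"
```

```text
time_s: 5.4
position: [0.5421, 0.3275, 0.0752]
eef_rot: [3.132, -0.233, -0.001]
force: [0.7, -0.1, -5.5]
grip_width: 0.0561
[ 0.66376921 -0.0973793  -5.47769134] [-0.0582471   0.0229228   0.03887172] [0.54207749 0.32749397 0.07517296] 0.05610687893547071
[ 0.87515086 -0.18447858 -5.162777  ] [0.01205729 0.03180394 0.0248899 ] [0.54211758 0.32752449 0.07527045] 0.05606790005053495
[-0.66923521 -0.5644002  -5.37725853] [ 0.01564458 -0.01358832 -0.000277  ] [0.54216659 0.32757529 0.07535326] 0.05550050707956428
[ 0.58795559  1.0285759  -4.75323068] [-0.01496739 -0.03182874 -0.03106013] [0.54218496 0.32756163 0.07540157] 0.05544290463752258
```

A weighs about 5.2 N (0.53 kg), probably the heavy one, but B could still be up to 0.7 kg. I'll set A down and weigh B too.

```bash
python3 -m jog '[{"offset":[0,0,0.04],"rot":[0,0,0]},{"offset":[0,0,0.05],"rot":[0,0,0]},{"offset":[0,0,0.05],"rot":[0,0,0]},{"offset":[0,0,0.04],"rot":[0,0,0]},{"offset":[0,0,0.02],"rot":[0,0,0]},{"offset":[0,0,0.01],"rot":[0,0,0]},{"offset":[0,0,0.008],"rot":[0,0,0]},{"offset":[0,0,0],"rot":[0,0,0]},{"offset":[0,0,0],"rot":[0,0,0]},{"offset":[0,0,0],"rot":[0,0,0]}]'
python3 -m jog '[{"offset":[0,0,0],"rot":[0,0,0]},{"offset":[0,0,0],"rot":[0,0,0]},{"offset":[0,0,0],"rot":[0,0,0]},{"offset":[0,0,0],"rot":[0,0,0]},{"offset":[0,0,-0.05],"rot":[0,0,0]},{"offset":[0,0,-0.1],"rot":[0,0,0]},{"offset":[0,0,-0.1],"rot":[0,0,0]},{"offset":[0,0,-0.1],"rot":[0,0,0]},{"offset":[0,0,-0.1],"rot":[0,0,0]},{"offset":[0,0,-0.03],"rot":[0,0,0]}]' 0.85
python3 -c "
from h import *
np.set_printoptions(precision=4,suppress=True)
print(get_state()['force'])
go(.573,.1505,.14,-10.5)"
```

```text
time_s: 6.85
position: [0.5423, 0.3276, 0.0213]
eef_rot: [-3.133, 0.233, -0.0]
force: [0.6, -0.1, -4.7]
grip_width: 0.0561
time_s: 8.1
position: [0.5431, 0.3283, 0.1439]
eef_rot: [-3.13, 0.232, -0.005]
force: [0.7, 0.9, -0.0]
grip_width: 0.0741
[ 0.7079  0.8508 -0.0198]
turn [-0.0034 -0.0029  0.0338] yaw -8.475051957210471 tilt -0.9999889734290072 off [0.2472 0.6777 0.0155]
```

```bash
python3 -m jog '[{"offset":[0,0,0],"rot":[0,0,0.034]},{"offset":[0.035,0.097,0.002],"rot":[0,0,0]},{"offset":[0.035,0.097,0.002],"rot":[0,0,0]},{"offset":[0.035,0.097,0.002],"rot":[0,0,0]},{"offset":[0.035,0.097,0.002],"rot":[0,0,0]},{"offset":[0.035,0.097,0.002],"rot":[0,0,0]},{"offset":[0.035,0.097,0.002],"rot":[0,0,0]},{"offset":[0.035,0.097,0.002],"rot":[0,0,0]},{"offset":[0,0,0],"rot":[0,0,0]},{"offset":[0,0,0],"rot":[0,0,0]}]'
python3 -c "
from h import *
np.set_printoptions(precision=4,suppress=True)
go(.573,.1505,.02,-10.5)"
```

```text
time_s: 9.35
position: [0.5715, 0.1489, 0.1375]
eef_rot: [-3.128, 0.29, -0.0]
force: [-0.4, 0.1, 0.5]
grip_width: 0.0735
turn [-0.0001 -0.     -0.0015] yaw -10.590623765033678 tilt -0.9999999979778655 off [ 0.0048 -0.0076  0.4701]
```

```bash
python3 -m jog '[{"offset":[0.005,-0.008,0.04],"rot":[0,0,0]},{"offset":[0,0,0.06],"rot":[0,0,0]},{"offset":[0,0,0.06],"rot":[0,0,0]},{"offset":[0,0,0.06],"rot":[0,0,0]},{"offset":[0,0,0.06],"rot":[0,0,0]},{"offset":[0,0,0.06],"rot":[0,0,0]},{"offset":[0,0,0.06],"rot":[0,0,0]},{"offset":[0,0,0.05],"rot":[0,0,0]},{"offset":[0,0,0.02],"rot":[0,0,0]},{"offset":[0,0,0],"rot":[0,0,0]}]'
python3 -m jog '[{"offset":[0,0,0],"rot":[0,0,0]},{"offset":[0,0,0],"rot":[0,0,0]},{"offset":[0,0,0],"rot":[0,0,0]},{"offset":[0,0,0],"rot":[0,0,0]},{"offset":[0,0,0],"rot":[0,0,0]},{"offset":[0,0,-0.02],"rot":[0,0,0]},{"offset":[0,0,-0.05],"rot":[0,0,0]},{"offset":[0,0,-0.03],"rot":[0,0,0]},{"offset":[0,0,0],"rot":[0,0,0]},{"offset":[0,0,0],"rot":[0,0,0]}]' 0.3 25
python3 -c "
from h import *
for i in range(6):
  s=get_state();print(s['force'],s['position'],s['grip_width']);snapshot('top')"
```

```text
time_s: 10.6
position: [0.573, 0.1512, 0.0198]
eef_rot: [3.128, -0.288, -0.0]
force: [0.1, -0.7, -0.1]
grip_width: 0.0743
time_s: 11.85
position: [0.5727, 0.1511, 0.0449]
eef_rot: [3.128, -0.289, -0.001]
force: [0.4, -0.8, -2.5]
grip_width: 0.0557
[ 0.3776782  -0.78815512 -2.47262562] [0.57272082 0.15110988 0.04494415] 0.05574313117952713
[ 0.51495661  0.02066596 -1.81129597] [0.5726659  0.15108811 0.04473644] 0.055743913747362435
[ 0.1155716   0.09369583 -2.56536853] [0.57266191 0.15110151 0.0446632 ] 0.05602924209775506
[-1.11891632  0.58061981 -1.63542014] [0.57272518 0.15111041 0.04466878] 0.056127252576968024
[-0.55125044  0.56343003 -2.08765063] [0.57276482 0.15114886 0.04469428] 0.05610974799235008
[-0.79240296 -0.27462185 -2.06151322] [0.57281108 0.15115705 0.04472186] 0.055799475493664395
```

B is about 2.1 N and A about 5.2 N, so A is the heavier. Set B down and go back to A.

```bash
python3 -m jog '[{"offset":[0,0,0.03],"rot":[0,0,0]},{"offset":[0,0,0.04],"rot":[0,0,0]},{"offset":[0,0,0.02],"rot":[0,0,0]},{"offset":[0,0,0.008],"rot":[0,0,0]},{"offset":[0,0,0],"rot":[0,0,0]},{"offset":[0,0,0],"rot":[0,0,0]},{"offset":[0,0,0],"rot":[0,0,0]},{"offset":[0,0,0],"rot":[0,0,0]},{"offset":[0,0,0],"rot":[0,0,0]},{"offset":[0,0,0],"rot":[0,0,0]}]'
python3 -m jog '[{"offset":[0,0,0],"rot":[0,0,0]},{"offset":[0,0,0],"rot":[0,0,0]},{"offset":[0,0,0],"rot":[0,0,0]},{"offset":[0,0,0],"rot":[0,0,0]},{"offset":[0,0,-0.05],"rot":[0,0,0]},{"offset":[0,0,-0.1],"rot":[0,0,0]},{"offset":[0,0,-0.1],"rot":[0,0,0]},{"offset":[0,0,-0.1],"rot":[0,0,0]},{"offset":[0,0,-0.1],"rot":[0,0,0]},{"offset":[0,0,-0.03],"rot":[0,0,0]}]' 0.85
python3 -c "
from h import *
np.set_printoptions(precision=4,suppress=True)
go(.5423,.3276,.14,-8.5)"
```

```text
time_s: 13.4
position: [0.5732, 0.1514, 0.0206]
eef_rot: [-3.128, 0.288, -0.001]
force: [-0.0, 0.5, -0.1]
grip_width: 0.056
time_s: 14.65
position: [0.574, 0.1517, 0.1432]
eef_rot: [-3.126, 0.288, -0.006]
force: [-0.4, 0.3, -1.2]
grip_width: 0.0739
turn [-0.0026 -0.0036 -0.0336] yaw -10.515972692339025 tilt -0.9999893189269466 off [-0.2294 -0.6769  0.0128]
```

```bash
python3 -m jog '[{"offset":[0,0,0],"rot":[0,0,-0.034]},{"offset":[-0.033,-0.097,0.002],"rot":[0,0,0]},{"offset":[-0.033,-0.097,0.002],"rot":[0,0,0]},{"offset":[-0.033,-0.097,0.002],"rot":[0,0,0]},{"offset":[-0.033,-0.097,0.002],"rot":[0,0,0]},{"offset":[-0.033,-0.097,0.002],"rot":[0,0,0]},{"offset":[-0.033,-0.097,0.002],"rot":[0,0,0]},{"offset":[-0.033,-0.097,0.002],"rot":[0,0,0]},{"offset":[0,0,0],"rot":[0,0,0]},{"offset":[0,0,0],"rot":[0,0,0]}]'
python3 -c "
from h import *
np.set_printoptions(precision=4,suppress=True)
go(.5423,.3276,.02,-8.5)"
```

```text
time_s: 15.9
position: [0.5408, 0.3277, 0.1369]
eef_rot: [3.133, -0.232, -0.001]
force: [0.2, -0.3, 0.2]
grip_width: 0.0741
turn [0.0004 0.0003 0.0003] yaw -8.481747005561816 tilt -0.9999998428783614 off [ 0.0062 -0.0005  0.4676]
```

```bash
python3 -m jog '[{"offset":[0.006,0,0.04],"rot":[0,0,0]},{"offset":[0,0,0.06],"rot":[0,0,0]},{"offset":[0,0,0.06],"rot":[0,0,0]},{"offset":[0,0,0.06],"rot":[0,0,0]},{"offset":[0,0,0.06],"rot":[0,0,0]},{"offset":[0,0,0.06],"rot":[0,0,0]},{"offset":[0,0,0.06],"rot":[0,0,0]},{"offset":[0,0,0.05],"rot":[0,0,0]},{"offset":[0,0,0.018],"rot":[0,0,0]},{"offset":[0,0,0],"rot":[0,0,0]}]'
python3 -m jog '[{"offset":[0,0,0],"rot":[0,0,0]},{"offset":[0,0,0],"rot":[0,0,0]},{"offset":[0,0,0],"rot":[0,0,0]},{"offset":[0,0,0],"rot":[0,0,0]},{"offset":[0,0,0],"rot":[0,0,0]},{"offset":[0,0,-0.05],"rot":[0,0,0]},{"offset":[0,0,-0.12],"rot":[0,0,0]},{"offset":[0,0,-0.15],"rot":[0,0,0]},{"offset":[0,0,-0.12],"rot":[0,0,0]},{"offset":[0,0,-0.04],"rot":[0,0,0]}]' 0.3 35
python3 -c "
from h import *
np.set_printoptions(precision=4,suppress=True)
go(.4332,-.2162,.1,-8.5)"
```

```text
time_s: 17.15
position: [0.5424, 0.3274, 0.0198]
eef_rot: [3.133, -0.232, -0.0]
force: [-0.9, 0.0, 0.3]
grip_width: 0.074
time_s: 18.4
position: [0.5426, 0.3278, 0.1416]
eef_rot: [-3.131, 0.232, -0.002]
force: [0.2, 0.6, -4.7]
grip_width: 0.0557
turn [-0.0021 -0.0011  0.0001] yaw -8.493282649703996 tilt -0.999996974699236 off [-0.1113  2.2169  0.1663]
```

```bash
python3 -m jog '[{"offset":[-0.004,0.08,0],"rot":[0,0,0]},{"offset":[-0.007,0.14,0],"rot":[0,0,0]},{"offset":[-0.008,0.16,0],"rot":[0,0,0]},{"offset":[-0.008,0.16,0],"rot":[0,0,0]},{"offset":[-0.008,0.16,0],"rot":[0,0,0]},{"offset":[-0.008,0.16,0],"rot":[0,0,0]},{"offset":[-0.008,0.16,0],"rot":[0,0,0]},{"offset":[-0.008,0.16,0],"rot":[0,0,0]},{"offset":[-0.008,0.16,0],"rot":[0,0,0]},{"offset":[-0.008,0.16,0],"rot":[0,0,0]}]'
python3 -m jog '[{"offset":[-0.008,0.16,0],"rot":[0,0,0]},{"offset":[-0.008,0.16,0],"rot":[0,0,0]},{"offset":[-0.008,0.16,0],"rot":[0,0,0]},{"offset":[-0.008,0.13,0],"rot":[0,0,0]},{"offset":[-0.004,0.07,0],"rot":[0,0,0]},{"offset":[0,0.037,0.02],"rot":[0,0,0]},{"offset":[0,0,0.05],"rot":[0,0,0]},{"offset":[0,0,0.05],"rot":[0,0,0]},{"offset":[0,0,0.04],"rot":[0,0,0]},{"offset":[0,0,0],"rot":[0,0,0]}]'
python3 -c "
from h import *
np.set_printoptions(precision=4,suppress=True)
go(.4332,-.2162,.026,-8.5)
t=snapshot('top');s=snapshot('scene')
a=cv2.resize(t['pixels'][150:260,340:440],None,fx=4,fy=4);b=cv2.resize(s['pixels'][120:230,215:345],None,fx=3.07,fy=4)
cv2.imwrite('pics/d.png',np.hstack([a,b])[:,:,::-1])"
```

```text
time_s: 19.65
position: [0.4658, -0.0426, 0.1385]
eef_rot: [3.132, -0.234, -0.006]
force: [0.0, 0.1, -5.6]
grip_width: 0.056
time_s: 20.9
position: [0.4325, -0.216, 0.0988]
eef_rot: [-3.133, 0.231, 0.005]
force: [-0.1, -0.3, -5.5]
grip_width: 0.0565
turn [-0.0001  0.0028  0.0009] yaw -8.448359505154874 tilt -0.9999958324964833 off [0.003  0.0002 0.2913]
```

View pics/d.png

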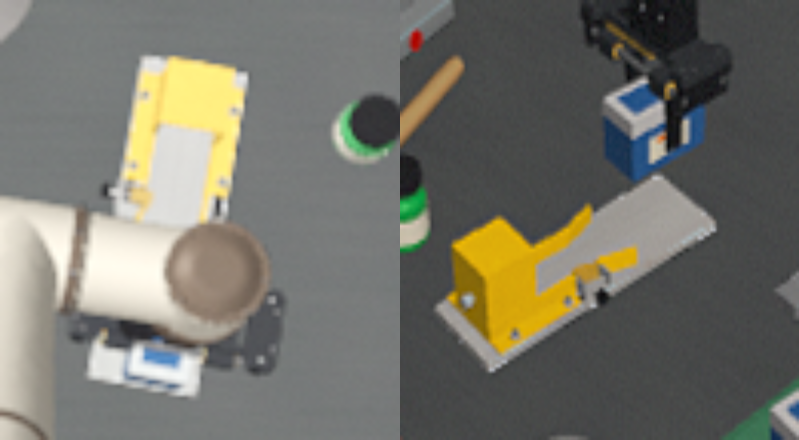

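The tin hangs over the bare near end of the deck. Lower it to just above contact.

```bash
python3 -m jog '[{"offset":[0,0,0.04],"rot":[0,0,0]},{"offset":[0,0,0.06],"rot":[0,0,0]},{"offset":[0,0,0.06],"rot":[0,0,0]},{"offset":[0,0,0.05],"rot":[0,0,0]},{"offset":[0,0,0.03],"rot":[0,0,0]},{"offset":[0,0,0.02],"rot":[0,0,0]},{"offset":[0,0,0.015],"rot":[0,0,0]},{"offset":[0,0,0.01],"rot":[0,0,0]},{"offset":[0,0,0],"rot":[0,0,0]},{"offset":[0,0,0],"rot":[0,0,0]}]'
```

```text
time_s: 22.25
position: [0.4334, -0.2167, 0.029]
eef_rot: [3.133, -0.232, 0.001]
force: [-0.1, -0.4, -5.4]
grip_width: 0.0559
```

```bash
python3 -m jog '[{"offset":[0,0,0.004],"rot":[0,0,0]},{"offset":[0,0,0.004],"rot":[0,0,0]},{"offset":[0,0,0.002],"rot":[0,0,0]},{"offset":[0,0,0],"rot":[0,0,0]},{"offset":[0,0,0],"rot":[0,0,0]},{"offset":[0,0,0],"rot":[0,0,0]},{"offset":[0,0,0],"rot":[0,0,0]},{"offset":[0,0,0],"rot":[0,0,0]},{"offset":[0,0,0],"rot":[0,0,0]},{"offset":[0,0,0],"rot":[0,0,0]}]'
```

```text
time_s: 23.5
position: [0.4331, -0.2166, 0.0265]
eef_rot: [3.133, -0.233, 0.0]
force: [-2.4, 1.9, 3.3]
grip_width: 0.0557
```

The deck carries the tin (+3.3 N). Pushing it from behind could catch under the lid and tip it, so I'll regrip 30 mm further back with the fingertips above the guides' tops, then slide.

```bash
python3 -m jog '[{"offset":[0,0,0],"rot":[0,0,0]},{"offset":[0,0,0],"rot":[0,0,0]},{"offset":[0,0,0],"rot":[0,0,0]},{"offset":[0,0,0],"rot":[0,0,0]},{"offset":[0,0,-0.011],"rot":[0,0,0]},{"offset":[0,0,-0.011],"rot":[0,0,0]},{"offset":[-0.04,0,0],"rot":[0,0,0]},{"offset":[-0.04,0,0],"rot":[0,0,0]},{"offset":[-0.04,0,0],"rot":[0,0,0]},{"offset":[0,0,0],"rot":[0,0,0]}]' 0.85
python3 -c "
from h import *
np.set_printoptions(precision=4,suppress=True)
print(get_state()['force'])
go(.4332-.0297,-.2162+.0044,.032,-8.5)"
```

```text
time_s: 24.75
position: [0.4022, -0.2121, 0.0318]
eef_rot: [-3.133, 0.233, 0.001]
force: [0.2, 0.7, -0.8]
grip_width: 0.0739
[ 0.2273  0.7408 -0.7824]
turn [-0.      0.0009 -0.    ] yaw -8.502608895041924 tilt -0.9999996020434093 off [ 0.0049 -0.0018 -0.0008]
```

```bash
python3 -m jog '[{"offset":[0,0,0],"rot":[0,0,0]},{"offset":[0,0,0],"rot":[0,0,0]},{"offset":[0,0,0],"rot":[0,0,0]},{"offset":[0.02,0,0],"rot":[0,0,0]},{"offset":[0.04,0,0],"rot":[0,0,0]},{"offset":[0.04,0,0],"rot":[0,0,0]},{"offset":[0.04,0,0],"rot":[0,0,0]},{"offset":[0.03,0,0],"rot":[0,0,0]},{"offset":[0.02,0,0],"rot":[0,0,0]},{"offset":[0,0,0],"rot":[0,0,0]}]' 0.3 25
cat >> h.py <<'E'
def dk():
    s=get_state();p=s["position"][:2]-[.5568,-.2347];c=np.array([.98902,-.1478]);l=np.array([.1478,.98902])
    print("deck x %.4f y %.4f z %.4f"%(p@c,p@l,s["position"][2]),"F along %.1f left %.1f up %.1f"%(s["force"][:2]@c,s["force"][:2]@l,s["force"][2]),"Mz %.2f"%s["moment"][2],"grip %.4f"%s["grip_width"])
E
python3 -c "
from h import *
dk();t=snapshot('top');dk()
cv2.imwrite('pics/e.png',cv2.resize(t['pixels'][150:260,340:440],None,fx=5,fy=5)[:,:,::-1])"
```

```text
time_s: 26.0
position: [0.4492, -0.2193, 0.0318]
eef_rot: [-3.133, 0.233, 0.005]
force: [-3.3, 0.2, 4.4]
grip_width: 0.0561
deck x -0.1088 y -0.0006 z 0.0318 F along -3.3 left -0.3 up 4.4 Mz 0.07 grip 0.0561
deck x -0.1088 y -0.0006 z 0.0318 F along -3.7 left -0.5 up 5.4 Mz 0.03 grip 0.0558
```

View pics/e.png

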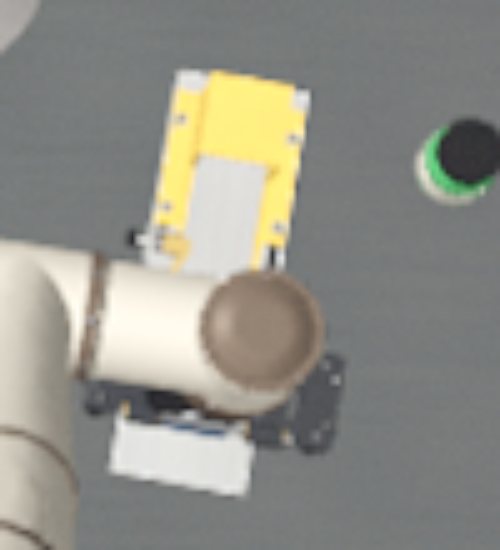

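Sliding freely at about 3.5 N friction. Tin middle = TCP x + 31 mm, so home is expected near TCP x ≈ +48 mm. On into the guides.

```bash
python3 -m jog '[{"offset":[0.01,0,-0.002],"rot":[0,0,0]},{"offset":[0.016,0,0],"rot":[0,0,0]},{"offset":[0.016,0,0],"rot":[0,0,0]},{"offset":[0.016,0,0],"rot":[0,0,0]},{"offset":[0.016,0,0],"rot":[0,0,0]},{"offset":[0.016,0,0],"rot":[0,0,0]},{"offset":[0.016,0,0],"rot":[0,0,0]},{"offset":[0.016,0,0],"rot":[0,0,0]},{"offset":[0.016,0,0],"rot":[0,0,0]},{"offset":[0.01,0,0],"rot":[0,0,0]}]'
python3 -c "
from h import *
dk()"
```

```text
time_s: 27.3
position: [0.4848, -0.2241, 0.0317]
eef_rot: [-3.132, 0.233, 0.009]
force: [-5.2, 2.7, 1.2]
grip_width: 0.0558
deck x -0.0728 y -0.0002 z 0.0317 F along -5.5 left 1.9 up 1.2 Mz 0.15 grip 0.0558
```

```bash
python3 -m jog '[{"offset":[0.01,0,0],"rot":[0,0,0]},{"offset":[0.016,0,0],"rot":[0,0,0]},{"offset":[0.016,0,0],"rot":[0,0,0]},{"offset":[0.016,0,0],"rot":[0,0,0]},{"offset":[0.016,0,0],"rot":[0,0,0]},{"offset":[0.016,0,0],"rot":[0,0,0]},{"offset":[0.016,0,0],"rot":[0,0,0]},{"offset":[0.016,0,0],"rot":[0,0,0]},{"offset":[0.016,0,0],"rot":[0,0,0]},{"offset":[0.01,0,0],"rot":[0,0,0]}]'
python3 -c "
from h import *
dk()"
```

```text
time_s: 28.55
position: [0.522, -0.2299, 0.0317]
eef_rot: [-3.133, 0.232, 0.008]
force: [-5.5, 1.7, 2.5]
grip_width: 0.056
deck x -0.0351 y -0.0004 z 0.0317 F along -5.7 left 0.8 up 2.5 Mz 0.20 grip 0.0560
```

```bash
python3 -m jog '[{"offset":[0.016,0,0],"rot":[0,0,0]},{"offset":[0.02,0,0],"rot":[0,0,0]},{"offset":[0.02,0,0],"rot":[0,0,0]},{"offset":[0.02,0,0],"rot":[0,0,0]},{"offset":[0.02,0,0],"rot":[0,0,0]},{"offset":[0.02,0,0],"rot":[0,0,0]},{"offset":[0.02,0,0],"rot":[0,0,0]},{"offset":[0.02,0,0],"rot":[0,0,0]},{"offset":[0.02,0,0],"rot":[0,0,0]},{"offset":[0.01,0,0],"rot":[0,0,0]}]'
python3 -c "
from h import *
dk();t=snapshot('top');s=snapshot('scene')
a=cv2.resize(t['pixels'][150:260,340:440],None,fx=4,fy=4);b=cv2.resize(s['pixels'][140:220,215:315],None,fx=4,fy=5.5)
cv2.imwrite('pics/f.png',np.hstack([a,b])[:,:,::-1])"
```

```text
time_s: 29.8
position: [0.5703, -0.2373, 0.0319]
eef_rot: [3.133, -0.233, 0.001]
force: [-2.2, -1.3, -3.1]
grip_width: 0.056
deck x 0.0137 y -0.0005 z 0.0319 F along -2.0 left -1.6 up -3.1 Mz 0.13 grip 0.0560
```

View pics/f.png

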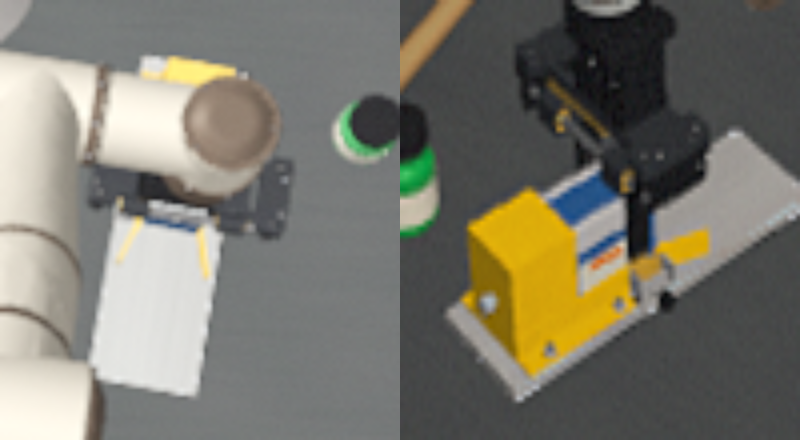

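The tin's nose is under the hood and the catch is pushed aside. Home is about 34 mm on. I'll take 22 mm, then small steps.

```bash
python3 -m jog '[{"offset":[0.008,0,0],"rot":[0,0,0]},{"offset":[0.012,0,0],"rot":[0,0,0]},{"offset":[0.012,0,0],"rot":[0,0,0]},{"offset":[0.012,0,0],"rot":[0,0,0]},{"offset":[0.012,0,0],"rot":[0,0,0]},{"offset":[0.012,0,0],"rot":[0,0,0]},{"offset":[0.008,0,0],"rot":[0,0,0]},{"offset":[0.008,0,0],"rot":[0,0,0]},{"offset":[0.004,0,0],"rot":[0,0,0]},{"offset":[0,0,0],"rot":[0,0,0]}]'
python3 -c "
from h import *
dk();t=snapshot('top');dk()"
```

```text
time_s: 31.15
position: [0.5916, -0.2403, 0.0323]
eef_rot: [3.133, -0.233, 0.001]
force: [-0.6, -1.6, -5.5]
grip_width: 0.0564
deck x 0.0352 y -0.0004 z 0.0323 F along -0.3 left -1.6 up -5.5 Mz 0.07 grip 0.0564
deck x 0.0352 y -0.0004 z 0.0323 F along -0.9 left -1.4 up -5.6 Mz 0.08 grip 0.0559
```

```bash
python3 -m jog '[{"offset":[0.002,0,0.002],"rot":[0,0,0]},{"offset":[0.002,0,0.001],"rot":[0,0,0]},{"offset":[0.002,0,0],"rot":[0,0,0]},{"offset":[0.002,0,0],"rot":[0,0,0]},{"offset":[0.002,0,0],"rot":[0,0,0]},{"offset":[0.002,0,0],"rot":[0,0,0]},{"offset":[0.002,0,0],"rot":[0,0,0]},{"offset":[0.002,0,0],"rot":[0,0,0]},{"offset":[0,0,0],"rot":[0,0,0]},{"offset":[0,0,0],"rot":[0,0,0]}]'
python3 -c "
from h import *
dk();t=snapshot('top');dk()"
```

```text
time_s: 32.45
position: [0.5956, -0.2409, 0.0318]
eef_rot: [3.133, -0.233, 0.001]
force: [-3.4, -2.1, 1.2]
grip_width: 0.056
deck x 0.0393 y -0.0004 z 0.0318 F along -3.0 left -2.6 up 1.2 Mz 0.06 grip 0.0560
deck x 0.0393 y -0.0004 z 0.0318 F along -3.8 left -2.1 up 2.2 Mz 0.15 grip 0.0558
```

```bash
python3 -m jog '[{"offset":[0.002,0,0],"rot":[0,0,0]},{"offset":[0.002,0,0],"rot":[0,0,0]},{"offset":[0.002,0,0],"rot":[0,0,0]},{"offset":[0.002,0,0],"rot":[0,0,0]},{"offset":[0.002,0,0],"rot":[0,0,0]},{"offset":[0.002,0,0],"rot":[0,0,0]},{"offset":[0,0,0],"rot":[0,0,0]},{"offset":[0,0,0],"rot":[0,0,0]},{"offset":[0,0,0],"rot":[0,0,0]},{"offset":[0,0,0],"rot":[0,0,0]}]'
python3 -c "
from h import *
dk();t=snapshot('top');dk()"
```

```text
time_s: 33.75
position: [0.5979, -0.2413, 0.0317]
eef_rot: [-3.133, 0.232, 0.001]
force: [-4.5, -0.4, 3.7]
grip_width: 0.0561
deck x 0.0416 y -0.0004 z 0.0317 F along -4.4 left -1.1 up 3.7 Mz 0.15 grip 0.0561
deck x 0.0416 y -0.0004 z 0.0317 F along -4.6 left -2.1 up 3.2 Mz 0.18 grip 0.0556
```

```bash
python3 -m jog '[{"offset":[0.002,0,0],"rot":[0,0,0]},{"offset":[0.002,0,0],"rot":[0,0,0]},{"offset":[0.002,0,0],"rot":[0,0,0]},{"offset":[0.002,0,0],"rot":[0,0,0]},{"offset":[0,0,0],"rot":[0,0,0]},{"offset":[0,0,0],"rot":[0,0,0]},{"offset":[0,0,0],"rot":[0,0,0]},{"offset":[0,0,0],"rot":[0,0,0]},{"offset":[0,0,0],"rot":[0,0,0]},{"offset":[0,0,0],"rot":[0,0,0]}]'
python3 -c "
from h import *
dk();t=snapshot('top');dk()"
```

```text
time_s: 35.05
position: [0.5999, -0.2415, 0.0318]
eef_rot: [-3.133, 0.232, 0.001]
force: [-5.7, -1.2, 2.5]
grip_width: 0.056
deck x 0.0436 y -0.0004 z 0.0318 F along -5.5 left -2.1 up 2.5 Mz 0.10 grip 0.0560
deck x 0.0437 y -0.0004 z 0.0318 F along -4.8 left -2.2 up 2.1 Mz 0.15 grip 0.0556
```

```bash
python3 -m jog '[{"offset":[0.002,0,0],"rot":[0,0,0]},{"offset":[0.002,0,0],"rot":[0,0,0]},{"offset":[0.002,0,0],"rot":[0,0,0]},{"offset":[0.002,0,0],"rot":[0,0,0]},{"offset":[0,0,0],"rot":[0,0,0]},{"offset":[0,0,0],"rot":[0,0,0]},{"offset":[0,0,0],"rot":[0,0,0]},{"offset":[0,0,0],"rot":[0,0,0]},{"offset":[0,0,0],"rot":[0,0,0]},{"offset":[0,0,0],"rot":[0,0,0]}]'
python3 -c "
from h import *
dk();t=snapshot('top');dk()"
```

```text
time_s: 36.35
position: [0.6019, -0.2418, 0.0318]
eef_rot: [-3.133, 0.232, 0.001]
force: [-5.0, -1.4, 3.9]
grip_width: 0.0559
deck x 0.0456 y -0.0004 z 0.0318 F along -4.7 left -2.1 up 3.9 Mz 0.14 grip 0.0559
deck x 0.0456 y -0.0004 z 0.0317 F along -4.4 left -1.1 up 3.1 Mz 0.13 grip 0.0558
```

```bash
python3 -m jog '[{"offset":[0.002,0,0],"rot":[0,0,0]},{"offset":[0.002,0,0],"rot":[0,0,0]},{"offset":[0.002,0,0],"rot":[0,0,0]},{"offset":[0.002,0,0],"rot":[0,0,0]},{"offset":[0,0,0],"rot":[0,0,0]},{"offset":[0,0,0],"rot":[0,0,0]},{"offset":[0,0,0],"rot":[0,0,0]},{"offset":[0,0,0],"rot":[0,0,0]},{"offset":[0,0,0],"rot":[0,0,0]},{"offset":[0,0,0],"rot":[0,0,0]}]'
python3 -c "
from h import *
dk();t=snapshot('top');dk();t=snapshot('scene');dk()
cv2.imwrite('pics/g.png',cv2.resize(t['pixels'][150:220,235:315],None,fx=8,fy=8,interpolation=cv2.INTER_CUBIC)[:,:,::-1])"
```

```text
time_s: 37.65
position: [0.6045, -0.2419, 0.0317]
eef_rot: [-3.133, 0.232, -0.001]
force: [-2.1, 2.9, 5.4]
grip_width: 0.0559
deck x 0.0482 y -0.0001 z 0.0317 F along -2.5 left 2.5 up 5.4 Mz -0.04 grip 0.0559
deck x 0.0482 y -0.0001 z 0.0317 F along -3.9 left 2.2 up 4.4 Mz -0.04 grip 0.0564
deck x 0.0482 y -0.0001 z 0.0317 F along -4.5 left 2.4 up 4.8 Mz 0.06 grip 0.0559
```

View pics/g.png

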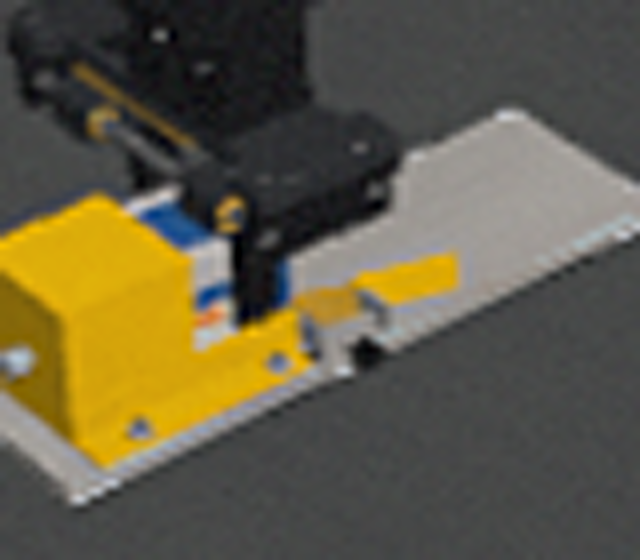

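The side force flipped from −2 to +2.5 N and Mz fell to 0 at x = 48.2 mm, which matches the predicted home. The brass bolt looks sprung out, so the catch has snapped. I'll add 1 mm for margin, well within the buffer's travel, then release.

```bash
python3 -m jog '[{"offset":[0.002,0,0],"rot":[0,0,0]},{"offset":[0.002,0,0],"rot":[0,0,0]},{"offset":[0,0,0],"rot":[0,0,0]},{"offset":[0,0,0],"rot":[0,0,0]},{"offset":[0,0,0],"rot":[0,0,0]},{"offset":[0,0,0],"rot":[0,0,0]},{"offset":[0,0,0],"rot":[0,0,0]},{"offset":[0,0,0],"rot":[0,0,0]},{"offset":[0,0,0],"rot":[0,0,0]},{"offset":[0,0,0],"rot":[0,0,0]}]'
python3 -c "
from h import *
dk()"
python3 -m jog '[{"offset":[0,0,0],"rot":[0,0,0]},{"offset":[0,0,0],"rot":[0,0,0]},{"offset":[0,0,0],"rot":[0,0,0]},{"offset":[0,0,0],"rot":[0,0,0]},{"offset":[0,0,-0.05],"rot":[0,0,0]},{"offset":[0,0,-0.1],"rot":[0,0,0]},{"offset":[0,0,-0.15],"rot":[0,0,0]},{"offset":[0,0,-0.15],"rot":[0,0,0]},{"offset":[0,0,-0.15],"rot":[0,0,0]},{"offset":[0,0,-0.1],"rot":[0,0,0]}]' 0.85
```

```text
time_s: 39.0
position: [0.6051, -0.2423, 0.0317]
eef_rot: [-3.133, 0.232, 0.001]
force: [-4.2, 2.4, 6.0]
grip_width: 0.0556
deck x 0.0488 y -0.0003 z 0.0317 F along -4.5 left 1.8 up 6.0 Mz 0.09 grip 0.0556
time_s: 40.25
position: [0.606, -0.2426, 0.2102]
eef_rot: [3.132, -0.232, 0.007]
force: [1.0, -0.4, -0.9]
grip_width: 0.0738
```

Now I'll back the arm away toward the robot and check from both cameras.

```bash
python3 -m jog '[{"offset":[-0.03,-0.05,0],"rot":[0,0,0]},{"offset":[-0.04,-0.1,0],"rot":[0,0,0]},{"offset":[-0.04,-0.12,0],"rot":[0,0,0]},{"offset":[-0.04,-0.12,0],"rot":[0,0,0]},{"offset":[-0.04,-0.12,0],"rot":[0,0,0]},{"offset":[-0.04,-0.12,0],"rot":[0,0,0]},{"offset":[-0.04,-0.1,0],"rot":[0,0,0]},{"offset":[-0.03,-0.05,0],"rot":[0,0,0]},{"offset":[0,0,0],"rot":[0,0,0]},{"offset":[0,0,0],"rot":[0,0,0]}]'
python3 -c "
from h import *
t=snapshot('top');s=snapshot('scene')
a=cv2.resize(t['pixels'][155:255,215:415],None,fx=4,fy=4)
b=np.hstack([cv2.resize(t['pixels'][160:210,360:410],(240,200)),cv2.resize(s['pixels'][150:220,225:325],(286,200)),cv2.resize(s['pixels'][195:285,310:445],(274,200))])
cv2.imwrite('pics/i.png',np.vstack([a,b])[:,:,::-1])"
```

```text
time_s: 41.5
position: [0.5598, -0.0389, 0.2064]
eef_rot: [3.133, -0.233, -0.0]
force: [0.0, 0.1, -0.3]
grip_width: 0.0741
```

View pics/i.png

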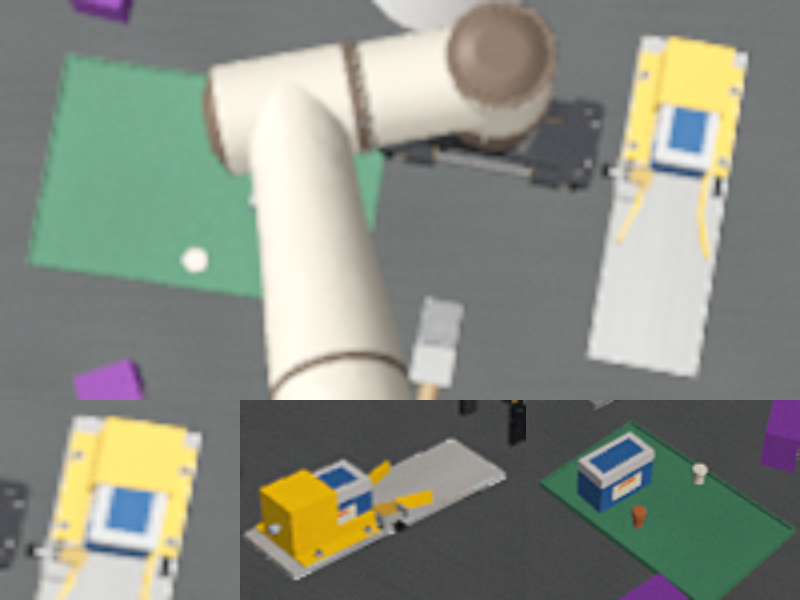

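Tin A sits level in the dock. In the top crop the brass bolt and black pull (about (607,172)) are back where they were at the start. Tin B stands on the tray, and both cups and the brush look unmoved. I'm handing it in.

```bash
python3 -c "
from bench import *
print(close_job())"
```

```text
the job is handed in; nothing more can be done
None
```

I docked tin A and left tin B standing on the tray. The job was handed in after about 41.5 s of the 72 s allowed, and no verdict is reported.

- **Which is heavier:** I lifted both. Tin A pulled about 5.2 N (0.53 kg) and tin B about 2.1 N (0.21 kg), so A is the full one.
- **Docking:** I set A on the bare near end of the deck and gripped it again 30 mm further back. I then slid it in, with steps of 2 mm or less near the end. The side force flipped from −2 to +2.5 N with the tool at deck x = 48 mm, which puts the tin's middle near 79 mm. That matches the home position I had worked out from the hood (head shifted about 16 mm farther in). I pushed about 1 mm more for margin. The force along the way stayed under 6 N at every reading, far below the roughly 24 N that counts as ramming.
- **Last checks:** The final pictures show A level under the hood. The brass catch and its black pull are back in their starting place. B is upright on the tray, and the cups and brush look unmoved. The arm is clear, reading close to zero force.
- **Not measured:** No check failed or disagreed. I judged the catch and the bystanders by eye in the pictures. The flange, jar, hammer and magnet were not looked at again at the end, but the arm did not go near them.

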